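Lay out the seasoning board

ROBOT

A 6-joint arm with a two-finger parallel gripper is mounted at the origin on a cart in front of the work surface, level with it; the furniture and walls round the work are solid. World frame = base frame: x ahead of the robot, y to its left, z up, the work surface at z = 0. Lengths are in mm, angles in rad, forces in N, time in s.
With the tool pointing down it reaches from about 350 to 975 mm from the base axis. Payload 7.1 kg.
Tool frame: the origin (TCP) lies midway between the tips of the shut fingers; the grasp point (between the pads) lies 19 mm behind it (ctrl.grip_depth is the distance from the TCP to the grasp point, in mm); z points along the fingers, y is the line along which they close (so a half turn about z gives the same grasp; the last joint's range is limited). The gripper opens to 88 mm and grips with 3 to 60 N. Pads are 20 mm wide; open, the fingers measure 115 mm over their backs; the gripper's body (75 mm by 178 mm) begins 61 mm behind the grasp point.
Start: joints at [1.284, 0.423, 1.63, -0, 1.089, -0.019], TCP at [165.35, 602.714, 222.675] pointing down, gripper open.
Joint ranges: [-3, 3], [-0.9, 2.11], [0.09, 2.58], [-1.31, 4.45], [0.11, 2.69], [-2.54, 2.54]. Speed limits (rad/s): [2.39, 2.39, 3.01, 3.14, 3.14, 3.14].

INTERFACE

Orientations are given as a rotation vector (axis times angle).
In Python, from workcell import ctrl, cams gives the robot as it stands.
- The arm moves only by the tool move_arm, never from a script. Its argument "steps" is a list of rows, each a list of 3 entries, a list of its own where there are three numbers: the shift along the tool's x, y, z in units of 25 mm (1.0 is 25 mm), then the turn about the tool's z in units of 5 degrees (1.0 is 5 degrees), then the closure, from 0 (fully open) to 1 (shut). A call has 1 to 20 rows; each row shifts and turns the commanded pose from where the row before left it, along the tool's axes as they then stand; what a row does not reach is not made up. A row lasts 1/12 s, in which the tool goes at most 41.7 mm and 7.16 degrees, less where a joint would pass 70% of its speed; a pose out of reach is approached as far as the arm can. A call is refused whole if a number of a shift passes 1 or a number of a turn 1, either way. A call with a gripper value outside its range is refused whole. The fingers move at their own pace and stop on an object; the grip force is fixed at half the most. Time passes only in rows, so rows that do not move let the fingers close. It gives the time, the measured TCP pose, the force, the opening and the grip force at its end, in the units of the state.
- ctrl.get_obs(): the state, without advancing time (a new reading comes with each control period).
- cams.get_image(name): name is "scene" or "top" or "wrist"; returns a dict with "image" (400x640x3 uint8, red, green, blue), "camera_matrix" (3x3 intrinsics, pixels), "k1" (the pictures are not rectified: a ray, as slopes to the right and down, at radius r is drawn at 1 + k1 r^2 times it, then the intrinsics apply), "xyz" and "rotation" of the camera in the world; the wrist camera has in their place "mount" (4x4, takes a point from camera to tool coordinates, whose origin is the TCP and whose axes are the flange's). Camera axes: x right, y down, z forward; pixel columns grow to the right and rows downward; lengths in mm; the calibration is good to about 2 mm. A picture is of the moment at which its call begins: read the wrist's pose just before it. There is no depth.
- ctrl.close_job(): hands the job in; it is judged then, once.
Trained networks look in the newest picture that a camera, given by its name, has taken for a name from the list of things; names that differ only in an ending like _2 or _b are one class to them, and where a whole thing is asked for, a point or a joint stands for the part that bears it (a point fixed in the world has none). Each returns a list of dicts, best first, with "p" (0 to 1); they miss things now and then, are a little off and sometimes report something else, mostly with a low value. They report only what shows in the picture. A call takes as long as a camera call.
- cams.boxes_of(camera, thing): "rect" ([centre column, centre row, width, height] in pixels, round what is visible of it).
- cams.cut_out(camera, thing): "pixels" (400x640 bool, what is visible of it) and "rect" ([centre column, centre row, width, height] in pixels, round what is visible of it).
The state is a dict: "t": time; "qpos": joint angles; "qvel": joint speeds; "joint_torque": joint torques, N m; "ee_pos": TCP position; "orientation": TCP orientation; "ft_force": force on the tool from outside, world axes, zero at the start; "moment": the same for the moment, N m; "width": finger opening in mm; "grasp_force": force on a finger pad.
Only numpy, scipy, OpenCV 4.12 (cv2) and the standard library are available. Lean on these libraries where they do the work, as an engineer would, in place of code of your own. Each camera call takes 0.05 s, during which the arm holds its last target. There are 200 camera calls.

TASK

Lay out the serving board, leaving the ramekin and the tomato on their middle pads: stand the salt shaker upright on the pad directly to the left of the ramekin and the pepper mill upright on the pad directly to its right; put the lime on the pad directly to the left of the tomato and the garlic on the pad directly to its right. Left and right are as the robot sees them along the board's row; centre each thing well on its pad, the right way up as it stood, and do not disturb the onion, the carrot or the teaspoon.

Things in the scene. Friction and masses are not known exactly. Their poses are not given: they have to be found in the camera images.
- board: Fixed wooden serving board, 230 (x) by 320 (y) mm, 18 thick; handle bars at the y ends reach y = +-182, 14 high. Origin: centre of underside; x away from the robot, y to its left (turned up to 0.3 rad). On its flat top (z = 18 mm) six flush round cork pads, 66 mm in dark rims: far row x = +55, near row x = -55 mm, each with pads at y = +105 (left), 0 (middle), -105 (right).
- ramekin: White round ramekin, 74 mm diameter, 38 mm high, empty. It already stands on the middle pad of one row of the board (far or near), loose, and stays there. Origin: centre of its underside; z up.
- tomato: Large red tomato, about 67 mm across, 74 mm high, already on the middle pad of the other row, loose, and stays there. Origin: centre of its underside; z up.
- salt_shaker: Salt shaker, white salt in clear glass under a grey cap, round, 90 mm high, 44 mm diameter up to 66 mm high, the cap 34 mm; stands upright on the worktop, to the right of the board. Origin: centre of its underside; z up.
- pepper_mill: Dark brown wooden pepper mill, round, 170 mm high, 58 mm diameter at most up to 122 mm; the head from 123 to 159 mm is 49 mm across and does not turn. Stands upright on the worktop, to the right of the board. Origin: centre of its underside; z up.
- lime: Green lime, 50 mm long (its x), 42 mm wide (its y) and 42 mm high, lying on the worktop to the right of the board. Origin: centre of its underside; z up.
- garlic: Whitish bulb of garlic, about 51 mm across and 51 mm high, standing on the worktop to the right of the board. Origin: centre of its underside; z up.
- onion: Bystander: brown onion, 76 mm across, 76 mm high, on the worktop behind the work. Origin: centre of its underside; z up.
- carrot: Bystander: orange carrot, 191 mm long (its y), 44 mm wide, 38 mm high, lying crosswise on the worktop behind the work. Origin: centre of its underside; z up.
- teaspoon: Bystander: steel teaspoon, 138 mm long (its x), 29 mm wide, 12 mm high, lying in front of the work, close to the robot. Origin: centre of its underside; z up.

How it is judged:
By the outcome, as a careful person would: the job done as asked, in the order asked, and still so for the second after the job is handed in, with the robot touching nothing.
It also fails if it takes over 120 s, if anything falls off the work surface, if the arm or the gripper's body presses on something with over 40 N, if the wrist force passes 120 N, or if a joint passes its speed limit or range.

## Working session

There is one attempt and no reset: what is moved stays moved. The work goes in short steps, Python scripts to look and compute and a tool call to move; the robot and the scene stay as the last step left them, time stands still between calls to the robot, and variables do not carry over. Pictures are saved under pics/ and viewed, at most 14 in all, crops included, and the job is handed in when it is done.

Besides the shell and the picture viewer there is one more tool, called by a JSON object that holds its "op" and its "data", one argument or row to a line. move_arm: Moves the arm, as the interface text tells. Its arguments: {"type":"object","properties":{"steps":{"type":"array"}},"required":["steps"]}

```bash
ls; mkdir -p pics; python3 - <<'E'
from workcell import ctrl,cams
import cv2,numpy as np
o=ctrl.get_obs();print(o)
for n in ("scene","top"):
    d=cams.get_image(n);cv2.imwrite(f"pics/{n}0.png",d["image"][:,:,::-1]);print(n,d["camera_matrix"],d["k1"],d["xyz"],d["rotation"])
    for t in "board ramekin tomato salt_shaker pepper_mill lime garlic onion carrot teaspoon".split():
        print(t,[(np.round(b["rect"]).tolist(),round(b["p"],2)) for b in cams.boxes_of(n,t)[:2]])
d=cams.get_image("wrist");print(d["mount"],d["camera_matrix"],d["k1"])
E
```

```text
pics
{'t': 0.0, 'qpos': array([ 1.28395892e+00,  4.23847781e-01,  1.63072236e+00,  5.46235232e-05,
        1.08857739e+00, -1.90111920e-02]), 'qvel': array([-0.00048079,  0.00149391,  0.00019664,  0.00205459,  0.00033221,
        0.00117063]), 'joint_torque': array([ 3.28753276e-04, -5.44624472e+01, -2.73667556e+01,  6.42530713e-02,
        2.27923715e-02, -1.14957570e-04]), 'ee_pos': array([165.20285607, 602.1775    , 221.88464648]), 'orientation': array([-4.19445543e-01, -3.11317773e+00,  2.40210217e-03]), 'ft_force': array([-0.81288792,  0.35795107,  0.71160158]), 'moment': array([-0.02259948,  0.05717026, -0.04285913]), 'grasp_force': 0.0, 'width': 87.98346413626531}
scene [[453.10340217   0.         320.18325763]
 [  0.         453.10340217 197.89874759]
 [  0.           0.           1.        ]] -0.09716750855098226 [ 156.39969391 -889.66385216  559.4376342 ] [-2.05626977  0.44960236 -0.29415975]
board [([273.0, 171.0, 119.0, 65.0], 0.76), ([380.0, 171.0, 25.0, 30.0], 0.34)]
ramekin [([290.0, 153.0, 27.0, 24.0], 0.8)]
tomato [([249.0, 157.0, 20.0, 27.0], 0.88)]
salt_shaker [([2
[... 739 characters left out ...]
, 22.0], 0.56)]
pepper_mill [([427.0, 218.0, 33.0, 33.0], 0.57)]
lime [([351.0, 212.0, 18.0, 19.0], 0.52)]
garlic [([425.0, 275.0, 23.0, 19.0], 0.86)]
onion [([306.0, 137.0, 30.0, 29.0], 0.93)]
carrot [([404.0, 169.0, 65.0, 20.0], 0.61)]
teaspoon [([363.0, 310.0, 61.0, 16.0], 0.71)]
[[ 1.04998228e-03 -9.68850144e-01 -2.47645504e-01  6.75080208e+01]
 [ 9.99998808e-01  1.29753350e-03 -8.36415293e-04 -1.35191650e+00]
 [ 1.13168941e-03 -2.47644331e-01  9.68850352e-01 -1.62637401e+02]
 [ 0.00000000e+00  0.00000000e+00  0.00000000e+00  1.00000000e+00]] [[354.06445367   0.         321.89738363]
 [  0.         354.06445367 201.11463669]
 [  0.           0.           1.        ]] -0.03438842925132302
```

View pics/top0.png

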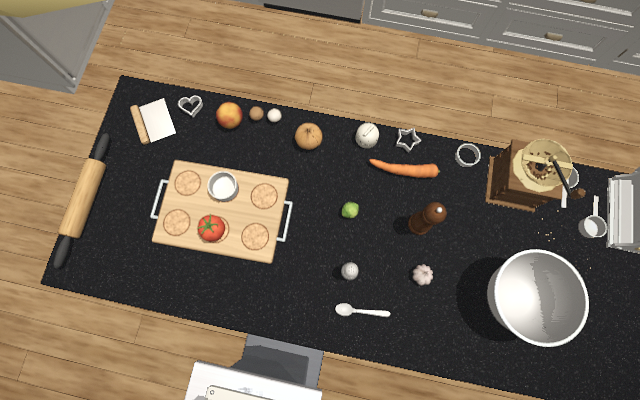

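View pics/scene0.png

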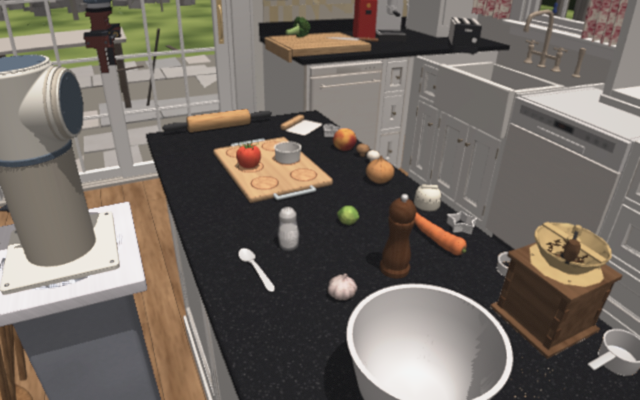

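Top view: the ramekin is in the far row at (222,187) and the tomato in the near row at (211,228). The empty pads are at about (188,183), (264,196), (176,222) and (255,237). Salt is at (349,271), mill at (427,218), lime at (350,210), garlic at (424,274). The network's boxes agree with both pictures.

```bash
cat > h.py <<'E'
from workcell import ctrl,cams
import cv2,numpy as np
from scipy.spatial.transform import Rotation as R
def cam(n):
    o=ctrl.get_obs(); d=cams.get_image(n)
    if n=="wrist":
        T=np.eye(4);T[:3,:3]=R.from_rotvec(o["orientation"]).as_matrix();T[:3,3]=o["ee_pos"];T=T@d["mount"]
        d["Rm"],d["c"]=T[:3,:3],T[:3,3]
    else: d["Rm"],d["c"]=R.from_rotvec(d["rotation"]).as_matrix(),np.array(d["xyz"])
    d["D"]=np.array([d["k1"],0,0,0.]);return d
def ray(d,uv):
    p=cv2.undistortPoints(np.array([[uv]],float),np.array(d["camera_matrix"]),d["D"])[0,0]
    v=d["Rm"]@[p[0],p[1],1];return d["c"],v/np.linalg.norm(v)
def atz(d,uv,z):
    c,v=ray(d,uv);return c+v*(z-c[2])/v[2]
def tri(rs):
    A=sum(np.eye(3)-np.outer(v,v) for c,v in rs);b=sum((np.eye(3)-np.outer(v,v))@c for c,v in rs)
    p=np.linalg.solve(A,b);return p,[round(float(np.linalg.norm(np.cross(p-c,v))),1) for c,v in rs]
def proj(d,P):
    q=(np.atleast_2d(P)-d["c"])@d["Rm"];return cv2.projectPoints(q.reshape(-1,1,3),np.zeros(3),np.zeros(3),np.array(d["camera_matrix"]),d["D"])[0][:,0]
E
python3 - <<'E'
from h import *
T=cam("top");
B={n:{t:cams.boxes_of(n,t)[0]["rect"] for t in "ramekin tomato salt_shaker pepper_mill lime garlic onion carrot teaspoon".split()} for n in ["top"]}
S=cam("scene")
B["scene"]={t:cams.boxes_of("scene",t)[0]["rect"] for t in B["top"]}
for t in B["top"]: 
    p,e=tri([ray(T,B["top"][t][:2]),ray(S,B["scene"][t][:2])]);print(t,p.round(),e)
pads=np.array([[188,183],[264,196],[176,222],[255,237]])
W=np.array([atz(T,u,18) for u in pads]);print(W.round(1),W.mean(0))
a=(W[0]+W[2]-W[1]-W[3])[:2];print("yaw",np.arctan2(a[1],a[0])-np.pi/2,np.linalg.norm(a)/2)
for im,n in((T,"top"),(S,"scene")):
    cv2.imwrite(f"pics/c_{n}.png",cv2.resize(im["image"][140:280,140:300] if n=="top" else im["image"][120:210,200:340],None,fx=4,fy=4,interpolation=2)[:,:,::-1])
E
```

```text
Traceback (most recent call last):
IndexError: list index out of range
```

```bash
python3 - <<'E'
from h import *
T=cam("top");S=cam("scene")
def bx(n,t):
    b=cams.boxes_of(n,t); return b[0]["rect"] if b else None
for t in "ramekin tomato salt_shaker pepper_mill lime garlic onion carrot teaspoon".split():
    a,b=bx("top",t),bx("scene",t)
    if a is None or b is None: print(t,a,b);continue
    p,e=tri([ray(T,a[:2]),ray(S,b[:2])]);print(t,p.round(),e)
pads=np.array([[188,183],[264,196],[176,222],[255,237]])
W=np.array([atz(T,u,18) for u in pads]);print(W.round(1),W.mean(0))
a=(W[0]+W[2]-W[1]-W[3])[:2];print("yaw",np.arctan2(a[1],a[0])-np.pi/2,np.linalg.norm(a)/2)
E
```

```text
ramekin [ 483. -254.  265.] [68.4, 68.4]
tomato [473. 193.  41.] [3.8, 3.8]
salt_shaker [ 439. -169.   37.] [5.6, 5.6]
pepper_mill [ 603. -324.   74.] [1.6, 1.6]
lime [ 597. -138.   20.] [0.9, 0.9]
garlic [ 472. -348.   20.] [0.2, 0.2]
onion [773.  13.  27.] [6.0, 6.0]
carrot [ 756. -268.    3.] [4.3, 4.3]
teaspoon [ 434. -247.  121.] [85.7, 85.7]
[[580.  299.2  18. ]
 [587.6  90.8  18. ]
 [471.  298.7  18. ]
 [476.3  86.7  18. ]] [528.71583997 193.84852395  18.        ]
yaw 0.030593154815316437 210.2913844968232
```

{"op": "move_arm", "data": {
  "steps": [
    [[0,0,0],-1,0],
    [[0,0,0],-1,0],
    [[0,0,0],-1,0],
    [[-0.86,-0.96,0],0,0],
    [[-0.86,-0.96,0],0,0],
    [[-0.86,-0.96,0],0,0],
    [[-0.86,-0.96,0],0,0],
    [[-0.86,-0.96,0],0,0],
    [[-0.86,-0.96,0],0,0],
    [[-0.86,-0.96,0],0,0],
    [[-0.86,-0.96,0],0,0],
    [[-0.86,-0.96,0],0,0],
    [[-0.86,-0.96,0],0,0],
    [[-0.86,-0.96,0],0,0],
    [[-0.86,-0.96,0],0,0],
    [[-0.86,-0.96,0],0,0],
    [[-0.86,-0.96,0],0,0],
    [[-0.86,-0.96,0],0,0],
    [[-0.86,-0.96,0],0,0],
    [[0,0,0],0,0]
  ]
}}

```text
t: 4.62
ee_pos: [510.3, 213.3, 223.0]
orientation: [0.015, 3.139, -0.001]
ft_force: [0.2, 0.3, 0.4]
width: 87.9
grasp_force: 0.0
```

```bash
python3 - <<'E'
from h import *
import pickle
d=cam("wrist");pickle.dump(d,open("b1.pkl","wb"));cv2.imwrite("pics/b1.png",d["image"][:,:,::-1]);print(d["c"],ctrl.get_obs()["orientation"])
for n in "tomato","ramekin":
    for b in cams.boxes_of("wrist",n)[:1]: print(n,b["rect"])
E
```

```text
[442.11486306 212.75160537 385.46702509] [1.54678355e-02 3.14084366e+00 7.49522875e-05]
tomato [299.5, 141.8, 71.3, 72.6]
ramekin [304.4, 251.8, 75.8, 76.7]
```

View pics/b1.png

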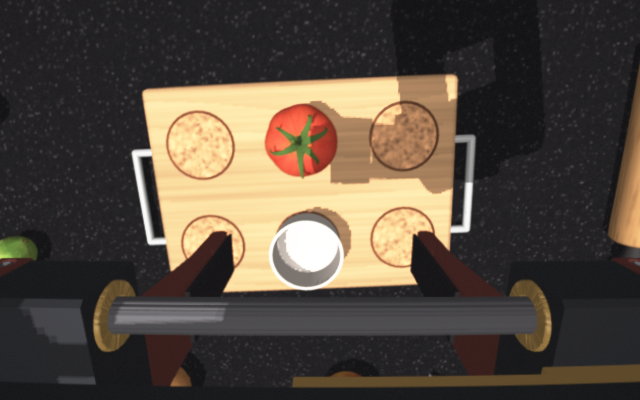

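The wrist view (far side at the bottom, left on the right) shows free pads at about (200,145), (404,136), (213,245) and (402,237), the last two partly behind the fingers. I'll take a second view from nearer the robot.

{"op": "move_arm", "data": {
  "steps": [
    [[1,-0.8,0],0,0],
    [[1,-0.8,0],0,0],
    [[1,-0.8,0],0,0],
    [[1,-0.8,0],0,0],
    [[0,0,0],0,0],
    [[0,0,0],0,0]
  ]
}}

```text
t: 5.27
ee_pos: [405.1, 137.6, 222.9]
orientation: [0.008, 3.141, 0.0]
ft_force: [0.4, 0.5, 0.3]
width: 87.5
grasp_force: 0.0
```

```bash
cat > ortho.py <<'E'
from h import *
def ortho(d,x0,y0,w,h,z,s=3):
    # s px/mm; col = (y0-y)*s  (y0 left edge), row = (x0-x)*s
    jj,ii=np.meshgrid(np.arange(w*s),np.arange(h*s))
    P=np.stack([x0-ii/s,y0-jj/s,np.full(ii.shape,float(z))],-1).reshape(-1,3)
    uv=proj(d,P).astype(np.float32).reshape(h*s,w*s,2)
    return cv2.remap(d["image"],uv[...,0],uv[...,1],1)
E
python3 - <<'E'
from ortho import *
import pickle
d=cam("wrist");pickle.dump(d,open("b2.pkl","wb"));print(ctrl.get_obs()["ee_pos"])
a={}
B1=[299.5,141.8],[304.4,251.8]
b1=pickle.load(open("b1.pkl","rb"))
for n,u in zip(("tomato","ramekin"),B1):
    for b in cams.boxes_of("wrist",n)[:1]: print(n,b["rect"],tri([ray(b1,u),ray(d,b["rect"][:2])]))
ims=[]
for k,e in (("b1",b1),("b2",d)):
    o=ortho(e,660,380,360,260,18);ims.append(o)
    g=cv2.medianBlur(cv2.cvtColor(o,cv2.COLOR_RGB2GRAY),7)
    c=cv2.HoughCircles(g,cv2.HOUGH_GRADIENT,1.5,150,param1=60,param2=30,minRadius=90,maxRadius=108)
    for q in (c[0] if c is not None else []):
        print(k,round(660-q[1]/3,1),round(380-q[0]/3,1),q[2]/3); cv2.circle(o,(int(q[0]),int(q[1])),int(q[2]),(0,0,255),2)
cv2.imwrite("pics/orth.png",cv2.resize(np.vstack(ims),None,fx=.37,fy=.37,interpolation=3)[:,:,::-1])
E
```

```text
[406.55825732 138.1413521  223.19749416]
tomato [377.6, 250.5, 68.0, 71.6] (array([470.34674247, 191.17016597,  60.36161996]), [0.6, 0.6])
ramekin [376.8, 355.2, 71.0, 39.4] (array([568.79475987, 192.48375426,  86.24174098]), [3.6, 3.6])
b1 468.8 296.2 35.7
b1 476.8 85.8 35.7
b1 578.8 299.8 35.7
b1 586.8 89.2 35.7
b1 582.2 195.2 35.149998
b1 474.8 191.2 35.7
b2 477.2 85.8 35.7
b2 469.8 295.8 35.7
b2 471.8 188.8 32.95
b2 588.2 90.2 32.350002
b2 589.8 196.8 32.350002
b2 580.2 300.2 35.7
b2 498.8 358.2 32.95
```

View pics/orth.png

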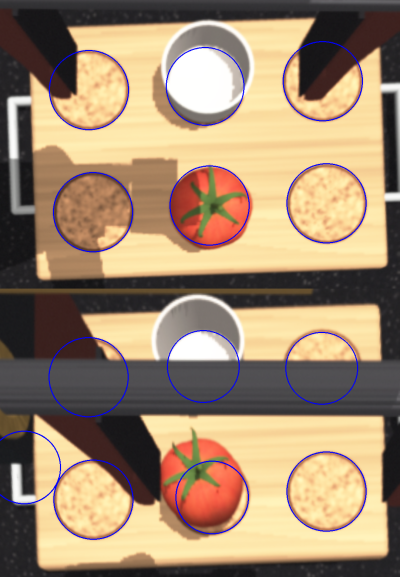

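Pads sit at z=18 in both views, consistent to about 1 mm: NL (469,296), NR (477,86), FL (579,300), FR (587,89.5), board yaw about 0.037. Next, the objects.

{"op": "move_arm", "data": {
  "steps": [
    [[-0.2,-1,0],0,0],
    [[-0.2,-1,0],0,0],
    [[-0.2,-1,0],0,0],
    [[-0.2,-1,0],0,0],
    [[-0.2,-1,0],0,0],
    [[-0.2,-1,0],0,0],
    [[-0.2,-1,0],0,0],
    [[-0.2,-1,0],0,0],
    [[-0.2,-1,0],0,0],
    [[-0.2,-1,0],0,0],
    [[-0.2,-1,0],0,0],
    [[-0.2,-1,0],0,0],
    [[-0.2,-1,0],0,0],
    [[0,0,0],0,0],
    [[0,0,0],0,0]
  ]
}}

```text
t: 6.67
ee_pos: [470.7, -188.8, 222.3]
orientation: [-0.012, -3.142, -0.0]
ft_force: [-0.2, 0.5, -0.7]
width: 87.7
grasp_force: 0.0
```

```bash
cat > obj.py <<'E'
from ortho import *
import pickle,sys
k=sys.argv[1]
d=cam("wrist");d["m"]={}
print(ctrl.get_obs()["ee_pos"],ctrl.get_obs()["orientation"])
for n in "salt_shaker pepper_mill lime garlic teaspoon".split():
    for b in cams.cut_out("wrist",n)[:1]:
        d["m"][n]=b["pixels"];print(n,np.round(b["rect"],1),round(b["p"],2))
pickle.dump(d,open(k+".pkl","wb"));cv2.imwrite(f"pics/{k}.png",d["image"][:,:,::-1])
E
python3 obj.py o1
```

```text
[ 470.14534011 -187.88568336  222.23289626] [-1.01020751e-02 -3.14100233e+00 -9.33638488e-04]
salt_shaker [346.4 149.8  48.2  43.7] 0.92
pepper_mill [203.2 331.4  64.2 112.7] 0.58
lime [367.8 280.6  36.3  31.8] 0.85
garlic [171.  178.6  47.6  47.7] 0.9
teaspoon [292.9  55.5 133.5  34.1] 0.87
```

View pics/o1.png

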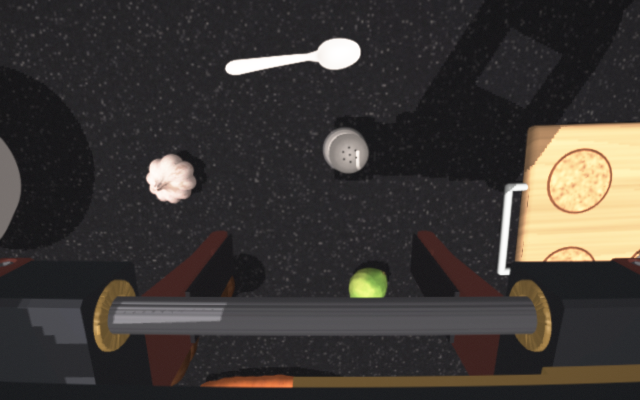

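{"op": "move_arm", "data": {
  "steps": [
    [[0.4,-1,0],0,0],
    [[0.4,-1,0],0,0],
    [[0.4,-1,0],0,0],
    [[0.4,-1,0],0,0],
    [[0,0,0],0,0],
    [[0,0,0],0,0]
  ]
}}

```text
t: 7.47
ee_pos: [428.7, -288.2, 222.8]
orientation: [0.012, 3.141, 0.0]
ft_force: [0.5, 0.0, -0.4]
width: 87.9
grasp_force: 0.0
```

```bash
python3 obj.py o2
```

```text
[ 428.96560379 -287.49290739  222.71029888] [1.06127136e-02 3.14150024e+00 5.47051422e-04]
salt_shaker [445.1 191.4  62.1  52.4] 0.71
pepper_mill [284.4 339.   62.8  99.3] 0.82
garlic [266.1 216.3  43.8  48.3] 0.62
teaspoon [390.9  99.9 130.9  31.4] 0.91
```

View pics/o2.png

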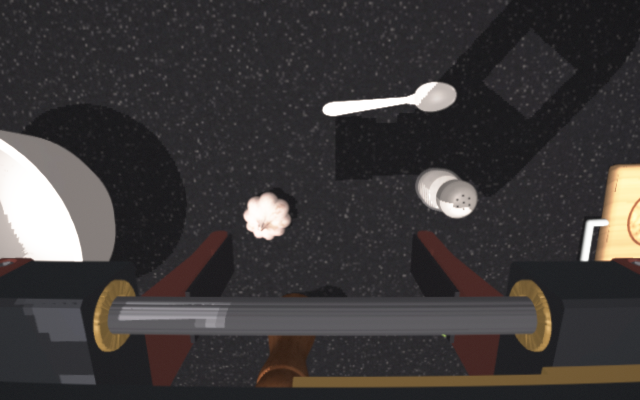

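In o1 the salt cap is at (348,153), the garlic at (171,179) and the lime at (368,285), partly behind the gripper. In o2 the salt cap is at (458,198) and the garlic at (267,216), with the mill hidden. The big bowl lies to the right at y below about -450.

```bash
python3 - <<'E'
from h import *
import pickle
a,b=[pickle.load(open(k+".pkl","rb")) for k in("o1","o2")]
T=cam("top");S=cam("scene")
print("cap",tri([ray(a,(348,154)),ray(b,(458.5,198))]))
print("garlic",tri([ray(a,(171,178.6)),ray(b,(266.6,216))]))
print("lime",tri([ray(T,(350.5,211)),ray(S,(348.7,214.3))]),atz(a,(368,286),21),atz(T,(350.5,211),21))
print("spoon",[atz(a,u,5).round() for u in((226,69),(361,53))])
from scipy.optimize import least_squares
def sil(p,prof):
    t=np.linspace(0,2*np.pi,40);return np.array([[p[0]+r*np.cos(q),p[1]+r*np.sin(q),z] for z,r in prof for q in t])
for n,prof in (("salt_shaker",[(0,22),(66,22),(68,17),(90,17)]),("garlic",[(20,25.5),(28,25.5),(50,5),(3,15)]),("pepper_mill",[(0,29),(30,27),(123,20),(135,24.5),(150,24.5),(170,8)])):
    M=[]
    for c,cn in((T,"top"),(S,"scene"),(a,"o1"),(b,"o2")):
        if cn[0]=="o":
            if n=="pepper_mill" or n not in c["m"]: continue
            m=c["m"][n]
        else:
            q=cams.cut_out(cn,n)
            if not q: print("miss",n,cn);continue
            m=q[0]["pixels"]
        ys,xs=np.nonzero(m);M.append((c,cn,np.array([xs.min(),ys.min(),xs.max()+1,ys.max()+1])-.0))
    def f(p):
        r=[]
        for c,cn,bb in M:
            u=proj(c,sil(p,prof));r.append(np.r_[u.min(0),u.max(0)]+.5-bb)
        return np.concatenate(r)
    s=least_squares(f,[500,-250],loss="soft_l1");print(n,s.x.round(1));print(f(s.x).reshape(-1,4).round(1).tolist())
E
```

```text
cap (array([ 438.3808343 , -167.1178421 ,   77.34140609]), [0.9, 0.9])
garlic (array([ 470.70813036, -349.84105125,   18.91152814]), [0.0, 0.0])
lime (array([ 596.50093681, -141.16554972,   22.03129828]), [2.2, 2.2]) [ 595.27916198 -138.90349227   21.        ] [ 594.6752581  -140.41183261   21.        ]
spoon [array([ 360., -287.,    5.]), array([ 346., -150.,    5.])]
salt_shaker [ 440.5 -169.2]
[[0.4, -0.3, 3.5, 1.7], [-0.7, -2.1, 0.1, 2.3], [-0.8, -1.5, 2.1, 4.4], [-3.9, -3.1, 3.8, 6.0]]
miss garlic top
garlic [ 469.8 -348.7]
[[-2.9, -2.8, -0.3, -0.2], [-1.6, 0.3, 0.1, -0.2], [-1.3, 0.9, 1.6, -0.1]]
pepper_mill [ 600.9 -324.5]
[[0.2, -0.5, 0.6, 1.2], [-0.8, -3.2, 0.5, -0.2]]
```

{"op": "move_arm", "data": {
  "steps": [
    [[-0.1,0.95,0],0,0],
    [[-0.1,0.95,0],0,0],
    [[-0.1,0.95,0],0,0],
    [[-0.1,0.95,0],0,0],
    [[-0.06,0.95,0],0,0],
    [[0,0,1],0,0],
    [[0,0,1],0,0],
    [[0,0,1],0,0],
    [[0,0,0.7],0,0],
    [[0,0,0],0,0],
    [[0,0,0],0,0]
  ]
}}

```text
t: 9.08
ee_pos: [440.8, -169.0, 129.8]
orientation: [-0.01, -3.14, -0.001]
ft_force: [0.1, -0.3, -0.0]
width: 87.5
grasp_force: 0.0
```

Well centred, so down 100 mm and close.

{"op": "move_arm", "data": {
  "steps": [
    [[0,0,0.8],0,0],
    [[0,0,0.8],0,0],
    [[0,0,0.8],0,0],
    [[0,0,0.8],0,0],
    [[0,0,0.8],0,0],
    [[0,0,0],0,0],
    [[0,0,0],0,0.6],
    [[0,0,0],0,0.6],
    [[0,0,0],0,0.6],
    [[0,0,0],0,0.6],
    [[0,0,0],0,0.6],
    [[0,0,0],0,0.6]
  ]
}}

```text
t: 10.08
ee_pos: [441.6, -169.4, 30.8]
orientation: [0.009, 3.14, -0.001]
ft_force: [-0.4, 0.4, -0.6]
width: 51.5
grasp_force: 0.0
```

{"op": "move_arm", "data": {
  "steps": [
    [[0,0,0],0,0.7],
    [[0,0,0],0,0.7],
    [[0,0,0],0,0.7],
    [[0,0,0],0,0.7],
    [[0,0,0],0,0.7]
  ]
}}

```text
t: 10.5
ee_pos: [441.3, -169.1, 30.3]
orientation: [0.009, 3.141, 0.0]
ft_force: [-0.3, 1.9, 5.5]
width: 40.2
grasp_force: 30.1
```

{"op": "move_arm", "data": {
  "steps": [
    [[0,0,-1],0,0.7],
    [[0,0,-1],0,0.7],
    [[0,0,-1],0,0.7],
    [[0,0,-1],0,0.7],
    [[0,0,-1],0,0.7],
    [[0,0,0],0,0.7]
  ]
}}

```text
t: 11.0
ee_pos: [443.5, -170.3, 158.9]
orientation: [0.009, 3.135, -0.004]
ft_force: [0.4, -0.4, 0.1]
width: 40.5
grasp_force: 29.9
```

```bash
python3 - <<'E'
from h import *
o=ctrl.get_obs();print(o["ee_pos"],o["width"],o["ft_force"])
im=[]
for n in("scene","top"):
    d=cam(n);u=proj(d,o["ee_pos"])[0].astype(int)
    im.append(cv2.resize(d["image"][max(u[1]-50,0):u[1]+50,u[0]-60:u[0]+60],(480,400),interpolation=2))
cv2.imwrite("pics/s1.png",np.hstack(im)[:,:,::-1][:, :800])
E
```

```text
[ 443.52204143 -170.27331354  158.92076436] 40.54791778101969 [ 0.44759863 -0.37366277  0.0671303 ]
```

View pics/s1.png

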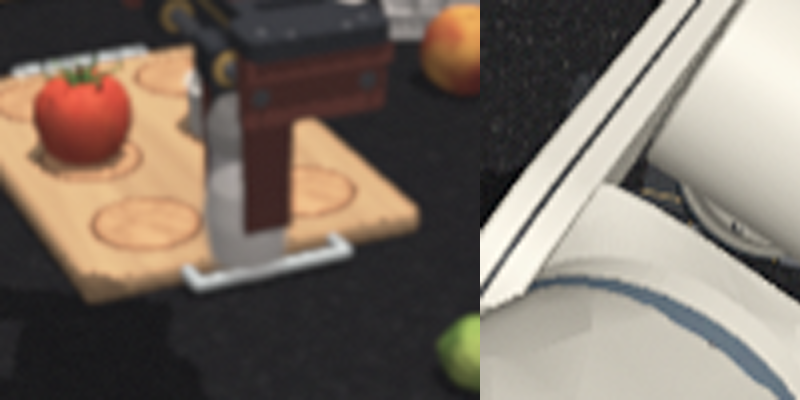

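Held upright; the finger's apparent offset fits the oblique view. Carry to the far-left pad.

{"op": "move_arm", "data": {
  "steps": [
    [[-0.29,0.99,0],0,0.7],
    [[-0.29,0.99,0],0,0.7],
    [[-0.29,0.99,0],0,0.7],
    [[-0.29,0.99,0],0,0.7],
    [[-0.29,0.99,0],0,0.7],
    [[-0.29,0.99,0],0,0.7],
    [[-0.29,0.99,0],0,0.7],
    [[-0.29,0.99,0],0,0.7],
    [[-0.29,0.99,0],0,0.7],
    [[-0.29,0.99,0],0,0.7],
    [[-0.29,0.99,0],0,0.7],
    [[-0.29,0.99,0],0,0.7],
    [[-0.29,0.99,0],0,0.7],
    [[-0.29,0.99,0],0,0.7],
    [[-0.29,0.99,0],0,0.7],
    [[-0.29,0.99,0],0,0.7],
    [[-0.29,0.99,0],0,0.7],
    [[-0.29,0.99,0],0,0.7],
    [[-0.29,0.94,0],0,0.7],
    [[0,0,0],0,0.7]
  ]
}}

```text
t: 12.77
ee_pos: [581.9, 302.4, 152.5]
orientation: [-0.006, -3.14, -0.0]
ft_force: [0.4, -0.9, -0.8]
width: 40.5
grasp_force: 29.9
```

{"op": "move_arm", "data": {
  "steps": [
    [[0,0,0],0,0.7]
  ]
}}

```text
t: 12.85
ee_pos: [580.7, 299.3, 152.4]
orientation: [-0.006, -3.138, 0.003]
ft_force: [-0.4, -0.4, -1.6]
width: 40.7
grasp_force: 29.9
```

{"op": "move_arm", "data": {
  "steps": [
    [[0,0,0.8],0,0.7],
    [[0,0,0.8],0,0.7],
    [[0,0,0.8],0,0.7],
    [[0,0,0.8],0,0.7],
    [[0,0,0.5],0,0.7],
    [[0,0,0.3],0,0.7],
    [[0,0,0],0,0.7],
    [[0,0,0],0,0.7]
  ]
}}

```text
t: 13.52
ee_pos: [581.7, 298.5, 55.0]
orientation: [-0.01, -3.141, 0.001]
ft_force: [0.5, -0.8, -1.4]
width: 40.9
grasp_force: 29.9
```

{"op": "move_arm", "data": {
  "steps": [
    [[0.04,0.04,0.12],0,0.7],
    [[0,0,0],0,0.7],
    [[0,0,0],0,0.7]
  ]
}}

```text
t: 13.77
ee_pos: [581.2, 300.2, 53.0]
orientation: [0.009, 3.14, 0.001]
ft_force: [0.2, -0.6, -1.5]
width: 40.1
grasp_force: 29.9
```

{"op": "move_arm", "data": {
  "steps": [
    [[0.02,0,0.12],0,0.7],
    [[0,0,0],0,0.7],
    [[0,0,0],0,0.7]
  ]
}}

```text
t: 14.02
ee_pos: [580.2, 300.0, 49.2]
orientation: [0.009, 3.142, 0.0]
ft_force: [-0.0, 0.2, -1.0]
width: 40.1
grasp_force: 29.9
```

Target height reached (30.3+18=48.3). One more millimetre, then part open slowly.

{"op": "move_arm", "data": {
  "steps": [
    [[0,0,0.04],0,0.7],
    [[0,0,0],0,0.7],
    [[0,0,0],0,0.3],
    [[0,0,0],0,0.3],
    [[0,0,0],0,0.3],
    [[0,0,0],0,0.3],
    [[0,0,0],0,0.3],
    [[0,0,-0.5],0,0.3],
    [[0,0,-1],0,0.3],
    [[0,0,-1],0,0.3],
    [[0,0,-1],0,0.3],
    [[0,0,-1],0,0.3],
    [[0,0,-1],0,0.3]
  ]
}}

```text
t: 15.1
ee_pos: [580.2, 299.9, 187.9]
orientation: [0.009, 3.141, 0.0]
ft_force: [0.1, 0.2, -0.6]
width: 61.6
grasp_force: 0.0
```

{"op": "move_arm", "data": {
  "steps": [
    [[-0.18,-1,-0.1],0,0],
    [[-0.18,-1,-0.1],0,0],
    [[-0.18,-1,-0.1],0,0],
    [[-0.18,-1,-0.1],0,0],
    [[-0.18,-1,-0.1],0,0],
    [[-0.18,-1,-0.1],0,0],
    [[-0.18,-1,-0.1],0,0],
    [[-0.18,-1,-0.1],0,0],
    [[-0.18,-1,-0.1],0,0],
    [[-0.18,-1,-0.1],0,0],
    [[-0.18,-1,-0.1],0,0],
    [[-0.18,-1,0],0,0],
    [[-0.18,-1,0],0,0],
    [[-0.18,-1,0],0,0],
    [[-0.18,-1,0],0,0],
    [[-0.18,-1,0],0,0],
    [[-0.18,-1,0],0,0],
    [[-0.18,-1,0],0,0],
    [[0,0,0],0,0],
    [[0,0,0],0,0]
  ]
}}

```text
t: 16.77
ee_pos: [658.6, -151.7, 213.9]
orientation: [0.013, 3.141, 0.0]
ft_force: [0.1, 0.8, -0.3]
width: 87.8
grasp_force: 0.0
```

```bash
python3 obj.py o3
```

```text
[ 658.38510261 -150.59320868  213.70328193] [1.10733534e-02 3.14140750e+00 4.84885082e-04]
salt_shaker [482.6 274.6  51.7  41.9] 0.71
pepper_mill [100.2 129.6 167.7  78.8] 0.77
lime [334.1 114.7  40.9  45.6] 0.61
garlic [110.4   4.1  36.5   8.2] 0.65
```

{"op": "move_arm", "data": {
  "steps": [
    [[0,-1,0],0,0],
    [[0,-1,0],0,0],
    [[0,-1,0],0,0],
    [[0,-1,0],0,0],
    [[0,-1,0],0,0],
    [[0,0,0],0,0],
    [[0,0,0],0,0]
  ]
}}

```text
t: 17.65
ee_pos: [657.7, -276.0, 213.0]
orientation: [-0.011, -3.141, -0.0]
ft_force: [-0.7, 0.4, 0.1]
width: 88.0
grasp_force: 0.0
```

```bash
python3 obj.py o4; python3 - <<'E'
import cv2,numpy as np
cv2.imwrite("pics/o34.png",np.vstack([cv2.imread("pics/o3.png")[:300],cv2.imread("pics/o4.png")[:300]]))
E
```

```text
[ 657.71652838 -274.95144254  213.0082012 ] [-9.82281574e-03 -3.14119895e+00 -8.72810371e-04]
pepper_mill [255.7 127.8  95.2  86.5] 0.83
lime [461.8 115.1  41.1  43.5] 0.57
garlic [243.2   4.1  31.1   6.9] 0.52
```

View pics/o34.png

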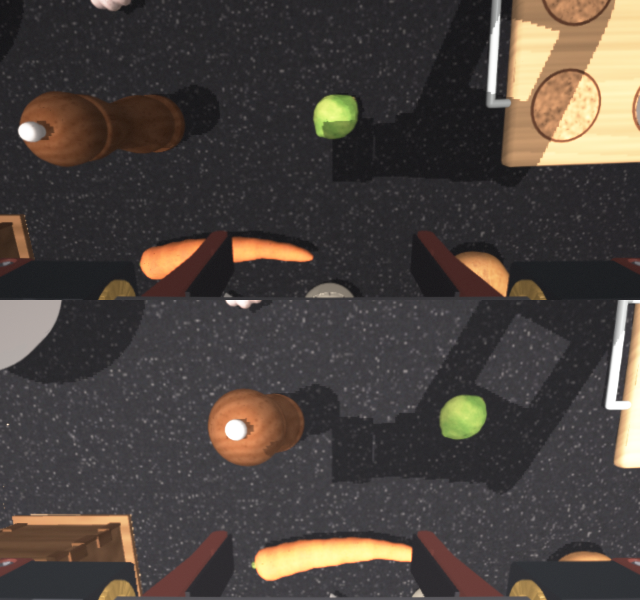

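o3 and o4 show the mill's white knob at (32,131) and (236,128), and the lime at (336,116) and (463,116). The carrot lies beyond the lime and mill, and the grinder is at lower left, clear of the mill.

```bash
python3 - <<'E'
from h import *
import pickle
a,b=[pickle.load(open(k+".pkl","rb")) for k in("o3","o4")]
print("knob",tri([ray(a,(32,131)),ray(b,(236,128.5))]),[atz(c,u,167).round(1) for c,u in((a,(32,131)),(b,(236,128.5)))])
print("lime",tri([ray(a,(336,116)),ray(b,(463,116.5))]),[atz(c,u,21).round(1) for c,u in((a,(336,116)),(b,(463,116.5)))])
for c in(a,b):
    m=c["m"]["lime"].astype(np.uint8);k=max(cv2.findContours(m,0,1)[0],key=len)
    e=cv2.fitEllipse(k);t=np.radians(e[2]);u=np.array(e[0]);w=np.array([-np.sin(t),np.cos(t)])*20 
    p=atz(c,u+w,21)-atz(c,u-w,21);print("lime ell",e,atz(c,u,21).round(1),"long axis deg",np.degrees(np.arctan2(p[1],p[0])))
print("grinder",[atz(b,(130,215),z).round() for z in(60,120,170)])
print("head",atz(b,(244,128),141))
E
```

```text
knob (array([ 599.69112933, -327.37545696,  164.75909128]), [0.3, 0.3]) [array([ 599.9, -325.5,  167. ]), array([ 599.3, -326.8,  167. ])]
lime (array([ 595.61651313, -139.00767342,   21.97125715]), [0.1, 0.1]) [array([ 595.8, -139. ,   21. ]), array([ 595.5, -138.6,   21. ])]
lime ell ((334.6178283691406, 116.07696533203125), (41.86575698852539, 47.648895263671875), 40.619937896728516) [ 595.8 -140.3   21. ] long axis deg -41.42952190681077
lime ell ((462.124755859375, 116.5909423828125), (39.84750747680664, 50.82670593261719), 52.03748321533203) [ 595.6 -139.5   21. ] long axis deg -51.11097808085274
grinder [array([ 683., -458.,   60.]), array([ 665., -423.,  120.]), array([ 650., -395.,  170.])]
head [ 600.21720008 -327.80974414  141.        ]
```

{"op": "move_arm", "data": {
  "steps": [
    [[0.77,-0.68,0],0,0],
    [[0.77,-0.68,0],0,0],
    [[0.77,-0.68,0],0,0],
    [[0,0,0],0,0],
    [[0,0,0],0,0]
  ]
}}

```text
t: 18.37
ee_pos: [599.3, -326.4, 213.5]
orientation: [0.011, 3.141, 0.0]
ft_force: [0.2, 0.8, 0.4]
width: 87.7
grasp_force: 0.0
```

{"op": "move_arm", "data": {
  "steps": [
    [[0,0,0.8],0,0],
    [[0,0,0.8],0,0],
    [[0,0,0.8],0,0],
    [[0,0,0.8],0,0],
    [[0,0,0.44],0,0],
    [[0,0,0],0,0],
    [[0,0,0],0,0.7],
    [[0,0,0],0,0.7],
    [[0,0,0],0,0.7],
    [[0,0,0],0,0.7],
    [[0,0,0],0,0.7],
    [[0,0,0],0,0.7],
    [[0,0,0],0,0.7],
    [[0,0,0],0,0.7],
    [[0,0,0],0,0.7],
    [[0,0,0],0,0.7]
  ]
}}

```text
t: 19.7
ee_pos: [600.1, -326.3, 122.7]
orientation: [0.009, 3.141, -0.001]
ft_force: [-1.1, 0.8, 3.9]
width: 47.6
grasp_force: 30.0
```

{"op": "move_arm", "data": {
  "steps": [
    [[0,0,-0.8],0,0.7],
    [[0,0,-0.8],0,0.7],
    [[0,0,-0.8],0,0.7],
    [[0,0,-0.8],0,0.7],
    [[0,0,-0.8],0,0.7],
    [[0,0,0],0,0.7],
    [[0,0,0],0,0.7]
  ]
}}

```text
t: 20.28
ee_pos: [600.0, -326.3, 222.5]
orientation: [0.01, 3.14, -0.001]
ft_force: [-0.1, 0.6, -1.8]
width: 47.5
grasp_force: 30.0
```

{"op": "move_arm", "data": {
  "steps": [
    [[0.03,0.5,0],0,0.7],
    [[0.03,0.98,0],0,0.7],
    [[0.03,0.98,0],0,0.7],
    [[0.03,0.98,0],0,0.7],
    [[0.03,0.98,0],0,0.7],
    [[0.03,0.98,0],0,0.7],
    [[0.03,0.98,0],0,0.7],
    [[0.03,0.98,0],0,0.7],
    [[0.03,0.98,0],0,0.7],
    [[0.03,0.98,0],0,0.7],
    [[0.03,0.98,0],0,0.7],
    [[0.03,0.98,0],0,0.7],
    [[0.03,0.98,0],0,0.7],
    [[0.03,0.98,0],0,0.7],
    [[0.03,0.98,0],0,0.7],
    [[0.03,0.98,0],0,0.7],
    [[0.03,0.98,0],0,0.7],
    [[0,0.44,0],0,0.7],
    [[0,0,0],0,0.7],
    [[0,0,0],0,0.7]
  ]
}}

```text
t: 21.95
ee_pos: [588.7, 89.5, 221.1]
orientation: [-0.007, -3.14, 0.001]
ft_force: [0.3, 0.3, -1.8]
width: 47.5
grasp_force: 30.0
```

{"op": "move_arm", "data": {
  "steps": [
    [[0,0,0],0,0.7],
    [[0,0,0],0,0.7]
  ]
}}

```text
t: 22.12
ee_pos: [589.4, 88.2, 221.8]
orientation: [-0.011, -3.141, 0.001]
ft_force: [0.1, 0.0, -1.2]
width: 47.2
grasp_force: 30.0
```

{"op": "move_arm", "data": {
  "steps": [
    [[0.06,0.03,0.8],0,0.7],
    [[0,0,0.8],0,0.7],
    [[0,0,0.8],0,0.7],
    [[0,0,0.4],0,0.7],
    [[0,0,0.2],0,0.7],
    [[0,0,0],0,0.7],
    [[0,0,0],0,0.7],
    [[0,0,0],0,0.7]
  ]
}}

```text
t: 22.78
ee_pos: [588.9, 90.1, 148.3]
orientation: [0.01, 3.14, 0.0]
ft_force: [0.3, -0.9, -1.4]
width: 47.2
grasp_force: 30.0
```

{"op": "move_arm", "data": {
  "steps": [
    [[0.04,0,0.2],0,0.7],
    [[0,0,0],0,0.7],
    [[0,0,0],0,0.7]
  ]
}}

```text
t: 23.03
ee_pos: [586.9, 90.2, 142.3]
orientation: [0.009, 3.141, 0.0]
ft_force: [-0.0, 0.1, -1.6]
width: 47.2
grasp_force: 30.0
```

{"op": "move_arm", "data": {
  "steps": [
    [[0,0,0.05],0,0.7],
    [[0,0,0.02],0,0.7],
    [[0,0,0],0,0.7]
  ]
}}

```text
t: 23.28
ee_pos: [587.4, 90.3, 140.8]
orientation: [0.009, 3.141, 0.0]
ft_force: [0.5, 0.9, 0.1]
width: 47.4
grasp_force: 30.0
```

Touching down. Release, wait, and rise.

{"op": "move_arm", "data": {
  "steps": [
    [[0,0,0],0,0.2],
    [[0,0,0],0,0.2],
    [[0,0,0],0,0.2],
    [[0,0,0],0,0.2],
    [[0,0,0],0,0.1],
    [[0,0,0],0,0.1],
    [[0,0,-0.5],0,0.1],
    [[0,0,-1],0,0.1],
    [[0,0,-1],0,0.1],
    [[0,0,-1],0,0.1],
    [[0,0,-0.5],0,0.1],
    [[0,0,0],0,0.1]
  ]
}}

```text
t: 24.28
ee_pos: [589.0, 90.4, 244.3]
orientation: [0.009, 3.135, 0.001]
ft_force: [0.2, 0.2, 0.2]
width: 79.5
grasp_force: 0.0
```

{"op": "move_arm", "data": {
  "steps": [
    [[-0.03,-0.92,0],0,0],
    [[-0.03,-0.92,0],0,0],
    [[-0.03,-0.92,0],0,0],
    [[-0.03,-0.92,0],0,0],
    [[-0.03,-0.92,0],0,0],
    [[-0.03,-0.92,0],0,0],
    [[-0.03,-0.92,0],0,0],
    [[-0.03,-0.92,0],0,0],
    [[-0.03,-0.92,0],0,0],
    [[0,-0.91,0],0,0],
    [[0,0,0.7],1,0],
    [[0,0,0.7],1,0],
    [[0,0,0.7],1,0],
    [[0,0,0.7],1,0],
    [[0,0,0.7],1,0],
    [[0,0,0.7],1,0],
    [[0,0,0.7],1,0],
    [[0,0,0.7],1,0],
    [[0,0,0],1,0],
    [[0,0,0],0.2,0]
  ]
}}

```text
t: 25.95
ee_pos: [590.5, -139.1, 97.8]
orientation: [-1.239, -2.882, 0.001]
ft_force: [0.1, -0.2, 0.4]
width: 87.9
grasp_force: 0.0
```

{"op": "move_arm", "data": {
  "steps": [
    [[0,0,0],0,0],
    [[0,0,0],0,0]
  ]
}}

```text
t: 26.12
ee_pos: [592.4, -139.6, 100.3]
orientation: [-1.233, -2.89, 0.0]
ft_force: [0.5, 0.8, -0.5]
width: 87.7
grasp_force: 0.0
```

```bash
python3 - <<'E'
from h import *
o=ctrl.get_obs();M=R.from_rotvec(o["orientation"]).as_matrix();print(o["qpos"].round(2),o["ee_pos"],M.round(3))
print("units to lime",(M.T@(np.array([595.7,-139.3,4])-o["ee_pos"])/25).round(2))
S=cam("scene");b=cams.boxes_of("scene","pepper_mill");print([x["rect"] for x in b[:1]],[x["rect"] for x in cams.boxes_of("scene","salt_shaker")[:1]])
E
```

```text
[-0.25  0.56  1.74 -0.    0.84 -1.02] [ 592.37928212 -139.6105535   100.30262267] [[-0.692  0.722 -0.   ]
 [ 0.722  0.692  0.   ]
 [ 0.    -0.    -1.   ]]
units to lime [-0.08  0.1   3.85]
[[302.9, 144.8, 20.9, 63.5]] [[272.9, 133.0, 12.9, 33.2]]
```

{"op": "move_arm", "data": {
  "steps": [
    [[-0.08,0.08,0.8],0,0],
    [[0,0,0.8],0,0],
    [[0,0,0.8],0,0],
    [[0,0,0.8],0,0],
    [[0,0,0.5],0,0],
    [[0,0,0],0,0],
    [[0,0,0],0,0],
    [[0,0,0],0,0]
  ]
}}

```text
t: 26.93
ee_pos: [596.0, -139.9, 8.9]
orientation: [1.235, 2.887, 0.0]
ft_force: [0.3, -0.3, 0.1]
width: 88.1
grasp_force: 0.0
```

{"op": "move_arm", "data": {
  "steps": [
    [[0,0,0.14],0,0.3],
    [[0,0,0],0,0.8],
    [[0,0,0],0,0.8],
    [[0,0,0],0,0.8],
    [[0,0,0],0,0.8],
    [[0,0,0],0,0.8],
    [[0,0,0],0,0.8],
    [[0,0,0],0,0.8],
    [[0,0,0],0,0.8],
    [[0,0,0],0,0.8],
    [[0,0,0],0,0.8]
  ]
}}

```text
t: 27.85
ee_pos: [595.3, -139.7, 4.5]
orientation: [1.236, 2.888, 0.0]
ft_force: [0.1, 1.2, 0.8]
width: 39.9
grasp_force: 30.0
```

{"op": "move_arm", "data": {
  "steps": [
    [[0,0,-0.5],0,0.8],
    [[0,0,-0.8],-1,0.8],
    [[0,0,-0.8],-1,0.8],
    [[0,0,-0.8],-1,0.8],
    [[0,0,-0.8],-1,0.8],
    [[0,0,-0.8],-1,0.8],
    [[0,0,-0.7],-1,0.8],
    [[0,0,0],-1,0.8],
    [[0,0,0],-1,0.8],
    [[0,0,0],-1,0.8],
    [[0,0,0],-0.2,0.8],
    [[0,0,0],0,0.8],
    [[0,0,0],0,0.8]
  ]
}}

```text
t: 28.93
ee_pos: [595.2, -139.7, 134.7]
orientation: [0.013, 3.141, -0.0]
ft_force: [0.5, -0.4, 0.2]
width: 39.9
grasp_force: 30.0
```

{"op": "move_arm", "data": {
  "steps": [
    [[0.63,0.97,0],0,0.8],
    [[0.63,0.97,0],0,0.8],
    [[0.63,0.97,0],0,0.8],
    [[0.63,0.97,0],0,0.8],
    [[0.63,0.97,0],0,0.8],
    [[0.63,0.97,0],0,0.8],
    [[0.63,0.97,0],0,0.8],
    [[0.63,0.97,0],0,0.8],
    [[0,0.97,0],0,0.8],
    [[0,0.97,0],0,0.8],
    [[0,0.97,0],0,0.8],
    [[0,0.97,0],0,0.8],
    [[0,0.97,0],0,0.8],
    [[0,0.97,0],0,0.8],
    [[0,0.97,0],0,0.8],
    [[0,0.97,0],0,0.8],
    [[0,0.97,0],0,0.8],
    [[0,0.94,0],0,0.8],
    [[0,0,0],0,0.8],
    [[0,0,0],0,0.8]
  ]
}}

```text
t: 30.6
ee_pos: [471.6, 297.6, 134.3]
orientation: [-0.008, -3.141, 0.0]
ft_force: [-0.0, 0.3, 0.2]
width: 39.9
grasp_force: 30.0
```

{"op": "move_arm", "data": {
  "steps": [
    [[0,0,0],0,0.8],
    [[0,0,0],0,0.8]
  ]
}}

```text
t: 30.77
ee_pos: [471.6, 295.8, 134.3]
orientation: [-0.011, -3.141, 0.001]
ft_force: [0.6, -0.7, -0.0]
width: 39.6
grasp_force: 30.0
```

{"op": "move_arm", "data": {
  "steps": [
    [[0.08,0,0.8],0,0.8],
    [[0,0,0.8],0,0.8],
    [[0,0,0.8],0,0.8],
    [[0,0,0.8],0,0.8],
    [[0,0,0.6],0,0.8],
    [[0,0,0.3],0,0.8],
    [[0,0,0],0,0.8],
    [[0,0,0],0,0.8],
    [[0,0,0],0,0.8]
  ]
}}

```text
t: 31.52
ee_pos: [470.5, 296.8, 32.8]
orientation: [0.01, 3.141, 0.001]
ft_force: [0.7, 0.1, -0.4]
width: 39.6
grasp_force: 30.0
```

{"op": "move_arm", "data": {
  "steps": [
    [[0.04,0,0.2],0,0.8],
    [[0,0,0.1],0,0.8],
    [[0,0,0],0,0.8],
    [[0,0,0],0,0.8]
  ]
}}

```text
t: 31.85
ee_pos: [468.8, 296.9, 24.5]
orientation: [0.009, 3.142, 0.0]
ft_force: [0.4, -0.0, 0.0]
width: 39.7
grasp_force: 30.0
```

{"op": "move_arm", "data": {
  "steps": [
    [[0,0,0.08],0,0.8],
    [[0,0,0],0,0.8],
    [[0,0,0],0,0.8]
  ]
}}

```text
t: 32.1
ee_pos: [469.0, 297.0, 22.5]
orientation: [0.009, 3.141, 0.0]
ft_force: [0.8, 0.2, 1.6]
width: 40.0
grasp_force: 30.0
```

{"op": "move_arm", "data": {
  "steps": [
    [[0,0,0],0,0.52],
    [[0,0,0],0,0.48],
    [[0,0,0],0,0.44],
    [[0,0,0],0,0.4],
    [[0,0,0],0,0.35],
    [[0,0,0],0,0.3],
    [[0,0,0],0,0.3],
    [[0,0,0],0,0.3],
    [[0,0,-0.5],0,0.3],
    [[0,0,-0.8],0,0.3],
    [[0,0,-1],0,0.3],
    [[0,0,-1],0,0.3],
    [[0,0,-1],0,0.3],
    [[0,0,-1],0,0.3],
    [[0,0,-1],0,0.3],
    [[0,0,-1],0,0.3],
    [[0,0,-0.5],0,0.3],
    [[0,0,0],0,0.3]
  ]
}}

```text
t: 33.6
ee_pos: [470.4, 297.8, 221.6]
orientation: [0.009, 3.136, 0.005]
ft_force: [0.7, 0.6, 0.2]
width: 61.6
grasp_force: 0.0
```

```bash
python3 - <<'E'
from h import *
o=ctrl.get_obs();print(o["ee_pos"])
d=cam("wrist");S=cam("scene")
cv2.imwrite("pics/p1.png",np.hstack([cv2.resize(d["image"],(480,300)),cv2.resize(S["image"][110:210,200:300],(300,300))])[:,:,::-1])
for n in ("lime","salt_shaker","tomato","ramekin","pepper_mill"):
    b=cams.boxes_of("wrist",n)[:1]
    if b: print(n,np.round(b[0]["rect"],1),atz(d,b[0]["rect"][:2],39).round(1))
E
```

```text
[470.41638438 297.82325684 221.63160693]
lime [319.4 177.3  38.8  55.6] [467.4 294.5  39. ]
salt_shaker [327.4 276.9  40.9  40.2] [575.5 302.3  39. ]
tomato [211.7 185.9  74.2  73.2] [475.5 186.9  39. ]
ramekin [226.1 271.5  74.5  50.6] [568.7 194.4  39. ]
pepper_mill [137.3 258.   24.2   7.6] [553.1 100.7  39. ]
```

View pics/p1.png

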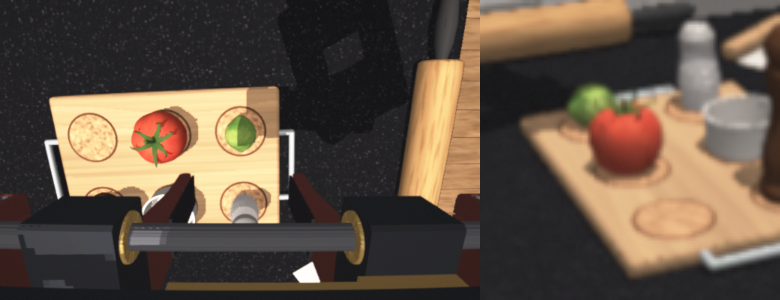

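The lime sits in the middle of the near-left pad, the salt is upright on the far-left pad, and the ramekin and tomato are untouched. Before the garlic I'll check clearance to the big bowl.

```bash
python3 - <<'E'
from h import *
import pickle
b=pickle.load(open("o2.pkl","rb"));T=cam("top")
for z in(60,100,140,180): print(z,atz(b,(115,215),z).round(),atz(T,(488,295),z).round())
E
```

```text
60 [ 457. -491.   60.] [ 452. -497.   60.]
100 [ 445. -466.  100.] [ 447. -480.  100.]
140 [ 433. -441.  140.] [ 443. -462.  140.]
180 [ 421. -416.  180.] [ 438. -445.  180.]
```

{"op": "move_arm", "data": {
  "steps": [
    [[0,-1,0],0,0],
    [[0,-1,0],0,0],
    [[0,-1,0],0,0],
    [[0,-1,0],0,0],
    [[0,-1,0],0,0],
    [[0,-1,0],0,0],
    [[0,-1,0],0,0],
    [[0,-1,0],0,0],
    [[0,-1,0],0,0],
    [[0,-1,0],0,0],
    [[0,-1,0],0,0],
    [[0,-1,0],0,0],
    [[0,-1,0],0,0],
    [[0,-1,0],0,0],
    [[0,-1,0],0,0],
    [[0,-1,0],0,0],
    [[0,-1,0],0,0],
    [[0,-1,0],0,0],
    [[0,-1,0],0,0],
    [[0,-1,0],0,0]
  ]
}}

```text
t: 35.67
ee_pos: [465.5, -204.3, 216.9]
orientation: [-0.01, -3.141, -0.001]
ft_force: [-0.8, -0.2, 0.3]
width: 87.8
grasp_force: 0.0
```

{"op": "move_arm", "data": {
  "steps": [
    [[0,-0.97,0],0,0],
    [[0,-0.97,0],0,0],
    [[0,-0.97,0],0,0],
    [[0,-0.97,0],0,0],
    [[0,-0.97,0],0,0],
    [[0,-0.95,0],0,0],
    [[0,0,0.8],0,0],
    [[0,0,0.8],0,0],
    [[0,0,0.8],0,0],
    [[0,0,0.8],0,0],
    [[0,0,0.8],0,0],
    [[0,0,0],0,0],
    [[0,0,0],0,0],
    [[0,0,0],0,0]
  ]
}}

```text
t: 36.83
ee_pos: [465.3, -348.4, 118.0]
orientation: [0.009, 3.141, -0.0]
ft_force: [0.3, -0.1, -0.4]
width: 88.0
grasp_force: 0.0
```

{"op": "move_arm", "data": {
  "steps": [
    [[-0.2,-0.04,0.8],0,0],
    [[0,0,0.8],0,0],
    [[0,0,0.8],0,0],
    [[0,0,0.8],0,0],
    [[0,0,0.8],0,0],
    [[0,0,0.3],0,0],
    [[0,0,0],0,0],
    [[0,0,0],0,0],
    [[0,0,0],0,0]
  ]
}}

```text
t: 37.58
ee_pos: [470.9, -349.9, 11.5]
orientation: [0.009, 3.14, -0.002]
ft_force: [-0.4, -0.0, -0.9]
width: 87.8
grasp_force: 0.0
```

{"op": "move_arm", "data": {
  "steps": [
    [[0,0,0.2],0,0.3],
    [[0,0,0],0,0.8],
    [[0,0,0],0,0.8],
    [[0,0,0],0,0.8],
    [[0,0,0],0,0.8],
    [[0,0,0],0,0.8],
    [[0,0,0],0,0.8],
    [[0,0,0],0,0.8],
    [[0,0,0],0,0.8],
    [[0,0,0],0,0.8]
  ]
}}

```text
t: 38.42
ee_pos: [470.0, -349.2, 5.0]
orientation: [0.009, 3.141, -0.0]
ft_force: [-0.4, 0.9, 2.1]
width: 46.0
grasp_force: 29.9
```

{"op": "move_arm", "data": {
  "steps": [
    [[0,0,-0.5],0,0.8],
    [[0,0,-0.9],0,0.8],
    [[0,0,-0.9],0,0.8],
    [[0,0,-0.9],0,0.8],
    [[0,0,-0.8],0,0.8],
    [[0,0,-0.8],0,0.8],
    [[0,0,0],0,0.8]
  ]
}}

```text
t: 39.0
ee_pos: [471.9, -350.7, 129.5]
orientation: [0.009, 3.136, -0.006]
ft_force: [0.7, -0.9, 0.4]
width: 46.1
grasp_force: 29.9
```

{"op": "move_arm", "data": {
  "steps": [
    [[-0.02,0.97,0],0,0.8],
    [[-0.02,0.97,0],0,0.8],
    [[-0.02,0.97,0],0,0.8],
    [[-0.02,0.97,0],0,0.8],
    [[-0.02,0.97,0],0,0.8],
    [[-0.02,0.97,0],0,0.8],
    [[-0.02,0.97,0],0,0.8],
    [[-0.02,0.97,0],0,0.8],
    [[-0.02,0.97,0],0,0.8],
    [[-0.02,0.97,0],0,0.8],
    [[-0.02,0.97,0],0,0.8],
    [[-0.02,0.97,0],0,0.8],
    [[-0.02,0.97,0],0,0.8],
    [[-0.02,0.97,0],0,0.8],
    [[-0.02,0.97,0],0,0.8],
    [[0,0.97,0],0,0.8],
    [[0,0.97,0],0,0.8],
    [[0,0.91,0],0,0.8],
    [[0,0,0],0,0.8],
    [[0,0,0],0,0.8]
  ]
}}

```text
t: 40.67
ee_pos: [479.7, 86.4, 124.7]
orientation: [-0.005, -3.141, 0.0]
ft_force: [0.4, -0.8, 0.1]
width: 46.0
grasp_force: 29.9
```

{"op": "move_arm", "data": {
  "steps": [
    [[0,0,0],0,0.8],
    [[0,0,0],0,0.8]
  ]
}}

```text
t: 40.83
ee_pos: [479.8, 84.9, 124.8]
orientation: [-0.011, -3.141, 0.0]
ft_force: [0.2, -0.1, -0.3]
width: 46.0
grasp_force: 29.9
```

{"op": "move_arm", "data": {
  "steps": [
    [[0.08,0.02,0.8],0,0.8],
    [[0,0,0.8],0,0.8],
    [[0,0,0.8],0,0.8],
    [[0,0,0.8],0,0.8],
    [[0,0,0.5],0,0.8],
    [[0,0,0],0,0.8],
    [[0,0,0],0,0.8],
    [[0,0,0],0,0.8]
  ]
}}

```text
t: 41.5
ee_pos: [478.5, 85.8, 33.0]
orientation: [0.011, 3.141, 0.0]
ft_force: [0.1, 0.1, -0.6]
width: 46.4
grasp_force: 29.9
```

{"op": "move_arm", "data": {
  "steps": [
    [[0.04,0,0.2],0,0.8],
    [[0,0,0.1],0,0.8],
    [[0,0,0],0,0.8],
    [[0,0,0],0,0.8]
  ]
}}

```text
t: 41.83
ee_pos: [477.1, 86.3, 25.1]
orientation: [0.009, 3.141, 0.0]
ft_force: [-0.5, -0.6, -0.2]
width: 46.0
grasp_force: 29.9
```

{"op": "move_arm", "data": {
  "steps": [
    [[0,0,0.07],0,0.8],
    [[0,0,0],0,0.8],
    [[0,0,0],0,0.8]
  ]
}}

```text
t: 42.08
ee_pos: [477.1, 86.3, 23.2]
orientation: [-0.009, -3.142, 0.0]
ft_force: [0.2, -0.3, -0.7]
width: 45.8
grasp_force: 29.9
```

{"op": "move_arm", "data": {
  "steps": [
    [[0,0,0.02],0,0.8],
    [[0,0,0],0,0.46],
    [[0,0,0],0,0.42],
    [[0,0,0],0,0.38],
    [[0,0,0],0,0.34],
    [[0,0,0],0,0.28],
    [[0,0,0],0,0.25],
    [[0,0,0],0,0.25],
    [[0,0,-0.5],0,0.25],
    [[0,0,-0.8],0,0.25],
    [[0,0,-1],0,0.25],
    [[0,0,-1],0,0.25],
    [[0,0,-1],0,0.25],
    [[0,0,-1],0,0.25],
    [[0,0,-1],0,0.25],
    [[0,0,-1],0,0.25],
    [[0,0,-1],0,0.25],
    [[0,0,-0.5],0,0.25],
    [[0,0,0],0,0.25]
  ]
}}

```text
t: 43.67
ee_pos: [478.8, 86.5, 245.6]
orientation: [0.009, 3.136, 0.001]
ft_force: [0.5, 0.0, -0.3]
width: 65.9
grasp_force: 0.0
```

{"op": "move_arm", "data": {
  "steps": [
    [[-1,0.9,0],0,0],
    [[-1,0.9,0],0,0],
    [[-1,0.9,0],0,0],
    [[-1,0.9,0],0,0],
    [[-1,0.9,0],0,0],
    [[-1,0,0],0,0],
    [[-1,0,0],0,0],
    [[0,0,0],0,0],
    [[0,0,0],0,0],
    [[0,0,0],0,0]
  ]
}}

```text
t: 44.5
ee_pos: [651.5, 197.4, 241.0]
orientation: [-0.01, -3.139, 0.001]
ft_force: [0.2, 0.2, 0.4]
width: 88.0
grasp_force: 0.0
```

```bash
python3 - <<'E'
from ortho import *
o=ctrl.get_obs();print(o["ee_pos"])
d=cam("wrist");S=cam("scene")
im=d["image"].copy()
for p in [(469.3,296),(477,85.8),(579.3,300),(587,89.5)]:
    t=np.linspace(0,6.283,60);u=proj(d,np.c_[p[0]+33*np.cos(t),p[1]+33*np.sin(t),0*t+18])
    cv2.polylines(im,[u.astype(int).reshape(-1,1,2)],True,(0,0,255),1)
cv2.imwrite("pics/f1.png",np.hstack([cv2.resize(im,(480,300)),cv2.resize(S["image"][110:210,210:310],(300,300))])[:,:,::-1])
for n,z in ("lime",39),("garlic",43),("salt_shaker",108),("pepper_mill",185):
    b=cams.boxes_of("wrist",n)[:1]
    if b: print(n,np.round(b[0]["rect"],1),atz(d,b[0]["rect"][:2],z).round(1))
E
```

```text
[651.48752728 197.37920898 240.9551962 ]
lime [426.1   6.7  30.9  13.3] [487.2 294.9  39. ]
garlic [203.7  12.7  51.8  25.3] [492.2  85.6  43. ]
salt_shaker [438.  106.1  62.7  45.1] [579.7 290.3 108. ]
pepper_mill [189.1 116.4 124.1  77.8] [586.  115.9 185. ]
```

View pics/f1.png

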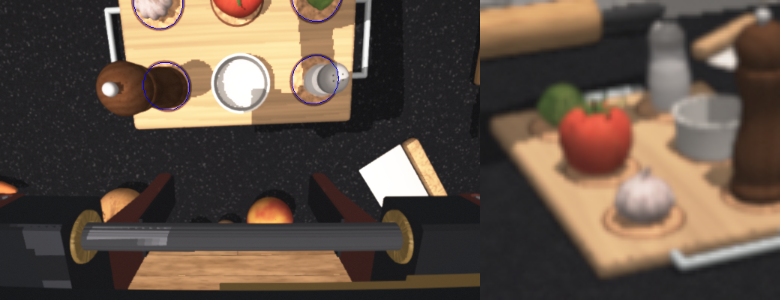

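All four are on their pads and upright in both views. Last, check the axes: mill knob at wrist pixel (146,119), salt cap at (452,103).

```bash
python3 - <<'E'
from h import *
d=cam("wrist");S=cam("scene")
print("knob",atz(d,(146,118.5),185),"cap",atz(d,(451,104),108))
for n,z in("garlic",43),("pepper_mill",103),("salt_shaker",63):
    b=cams.boxes_of("scene",n)[:1]
    if b: print(n,atz(S,b[0]["rect"][:2],z).round(1))
E
```

```text
knob [587.96088231  88.67238274 185.        ] cap [579.13063376 301.88925051 108.        ]
garlic [478.2  83.2  43. ]
pepper_mill [583.1  81.5 103. ]
salt_shaker [577.1 295.3  63. ]
```

Everything is within about 2 mm of its pad by the wrist view, and the arm is clear. Handing in.

```bash
python3 -c "
from workcell import ctrl
print(ctrl.close_job())"
```

```text
the job is handed in; nothing more can be done
None
```

The board is laid out as asked and handed in: the salt shaker and pepper mill stand upright left and right of the ramekin, the lime and garlic are left and right of the tomato, each measured within about 2–3 mm of its pad's centre, and I saw no contact with the onion, carrot or teaspoon, though I did not re-measure them at the end.

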